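# Press a filter cassette shut in a bench bar clamp

## Robot

A 6-joint arm with a two-finger parallel gripper is mounted at the origin on a cart in front of the work surface, level with it; the furniture and walls round the work are solid. World frame = base frame: x ahead of the robot, y to its left, z up, the work surface at z = 0. Lengths are in m, angles in rad, forces in N, time in s.
With the tool pointing down it reaches from about 0.3 to 0.825 m from the base axis. Payload 5.4 kg.
Tool frame: the origin (TCP) lies between the finger pads; the fingertips stand 17 mm ahead of it and the grasp point (between the pads) lies 2 mm behind it; z points along the fingers, y is the line along which they close (so a half turn about z gives the same grasp; the last joint's range is limited). The gripper opens to 92 mm and grips with 3 to 60 N. Pads are 20 mm wide; open, the fingers measure 128 mm over their backs; the gripper's body (75 mm by 189 mm) begins 69 mm behind the grasp point.
Start: joints at [0.967, 0.158, 1.597, -0, 1.386, -0.21], TCP at [0.221, 0.531, 0.232] pointing down, gripper open.
Joint ranges: [-2.91, 2.91], [-0.94, 2.29], [0.18, 2.7], [-1.29, 4.43], [0.17, 2.64], [-3, 3]. Speed limits (rad/s): [2.57, 2.57, 3.14, 3.14, 3.14, 3.14].

## Interface

Orientations are given as a rotation vector (axis times angle).
In Python, from workcell import * gives the robot as it stands.
- The arm moves only by the tool apply_moves, never from a script. Its argument "moves" is a list of rows, each a list of 2 entries, a list of its own where there are three numbers: the shift along the tool's x, y, z scaled (see below), then the turn, a rotation vector about the tool's x, y, z scaled (see below). A call has 1 to 8 rows; each row shifts and turns the commanded pose from where the row before left it, along the tool's axes as they then stand; what a row does not reach is not made up. The controller multiplies each number of a shift by 100 cm and each number of a turn by 90 degrees. A row lasts 1/10 s, in which the tool goes at most 50 mm and 8.59 degrees, less where a joint would pass 70% of its speed; a pose out of reach is approached as far as the arm can. A call with a number of a shift or a turn outside -1 to 1 is refused whole. A call with a gripper value outside its range is refused whole. "jaw" is the closure, from 0 (fully open) to 1 (shut), set as the call begins (left out, the last holds). The fingers move at their own pace and stop on an object; "force" is the grip in N (left out, the last holds). Time passes only in rows, so rows that do not move let the fingers close. It gives the time, the measured TCP pose, the force, the opening and the grip force at its end, in the units of the state.
- state(): the state, without advancing time (a new reading comes with each control period).
- grab_frame(name): name is "scene" or "top" or "wrist"; returns the picture (420x560x3 uint8, red, green, blue); there is no depth.
- camera_params(name): a dict with "camera_matrix" (3x3 intrinsics, pixels), "extrinsics" (4x4, takes a point from camera to world coordinates). Camera axes: x right, y up, looking along -z (the intrinsics and any distortion apply to the point x, -y, -z); pixel columns grow to the right and rows downward; lengths in m; the calibration is good to about 2 mm. The wrist camera is an equidistant fisheye: a pixel r from the principal point sees the ray r / f radians off the axis. A picture is of the moment at which its call begins: read the wrist's pose just before it. camera_params takes no time and is no camera call; for the wrist camera it gives the pose at the moment of the call.
- finish_job(): hands the job in; it is judged then, once.
The state is a dict: "time": time; "q": joint angles; "joint_velocities": joint speeds; "joint_efforts": joint torques, N m; "position": TCP position; "orientation": TCP orientation; "ft_force": force on the tool from outside, world axes, zero at the start; "torque": the same for the moment, N m; "width": finger opening in m; "grip_force": force on a finger pad.
Only numpy, scipy, OpenCV 4.12 (cv2) and the standard library are available. Lean on these libraries where they do the work, as an engineer would, in place of code of your own. Each camera call takes 0.05 s, during which the arm holds its last target. There are 200 camera calls.

## Task

Press the filter cassette shut in the bar clamp: pump the clamp's trigger stroke by stroke until the jaw has pushed the cap fully home on the cassette's base, feeling the resistance and stopping there so that the plastic is not crushed. Then push the release lever and, keeping it pushed, slide the clamp's head all the way back, so that the shut cassette is left lying free in its cradle. Do not press on the cassette or shove the clamp with the hand, and leave the things round about alone.

Things in the scene. Friction and masses are not known exactly. Their poses are not given: they have to be found in the camera images.
- clamp: bar clamp lying on its side on an aluminium base plate (x -22 to 76, y -100 to 114 mm, top at 10 mm), fixed. Origin on the bench under the bar. y axis along the bar from moving head to fixed jaw: +y closes, -y opens. Trigger, release lever and handle are on the -x side over bare bench, jaws on the +x side; z up. Steel bar 26 to 50 mm up, ratchet teeth of 4 mm pitch
- head: grey head sliding on the bar (62 x 52 mm, top 61 mm up, with a narrower nose round the bar to the front); carries jaw, handle, trigger and release lever. Its y in the clamp's frame is -28 mm at the rear stop and grows as it advances; starts 13 to 28 mm forward. The ratchet lets it go forward; back it goes at most 4 mm, to the nearest tooth, unless released
- trigger (a joint): trigger, a lever on an upright pivot in the head, sticking out to -x in front (+y) of the fixed handle. 0 rad at rest, 0.42 rad fully squeezed towards the handle (stop); springs back when let go. A full stroke advances the head 8 to 11 mm; let go, the head settles back to the last whole tooth, so 8 mm are gained (4 mm or less by a short stroke)
- trigger_face (a point): front (+y side) of the upright roll at the trigger's end (16 mm across, 27 to 53 mm up, 100 mm from the pivot), 40 mm up; moves with the head. Push it along the clamp's -y: a full stroke is about 35 mm in the world. Idle it takes 3 to 7 N, sliding the cap home 7 to 11 N; once the cap is home the force climbs fast, and above about 15 N the cassette is crushed. At the 0.42 rad stop it is stiff
- release_face (a point): front (+y side) of the upright steel roll at the release lever's end (12 mm across, 30 to 50 mm up, 52 mm from its pivot), 40 mm up; lever sticks out to -x at the head's nose. Pushed along the clamp's -y it swings 20 mm to its stop with 2 to 15 N (most while the jaw presses) and lifts the ratchet; pushed on, it takes the head back with 4 to 8 N. Let go, it springs forward and the ratchet holds
- jaw_pad: ring-shaped hard rubber pad, 30 mm across, on the moving jaw; gives 1 mm for 26 N; moves with the head
- pad_face (a point): centre of the jaw pad's pressing face, which looks to the clamp's +y
- cradle (a point): where the middle of the cassette's base lies when it rests in the V cradle against the fixed jaw; 40 mm above the bench, 50 mm to the +x side of the bar
- cassette: clear round filter cassette, 40 mm across, lying loose in the V cradle between the jaws, axis along the bar. Origin at the middle of its 24 mm long base part; its y axis points from cap to base, at the fixed jaw. It starts up to 2.5 mm away from the fixed jaw
- cap_face (a point): centre of the outer face of the press-fit cap (41 mm across, 14 mm long), which looks at the jaw pad. In the cassette's frame at y = -33 to -31.5 mm at the start (cap 5.5 to 7 mm open) and y = -26 mm fully home. The fit grips with about 10 N and stays where it is pressed
- dish: petri dish, 90 mm across, 12 mm high, on the bench beyond the fixed jaw; bystander, origin under its centre
- forceps: steel forceps, 130 mm long, lying beside the dish; bystander
- pen: marker pen, 133 mm long, lying on the bench behind the rear end of the clamp; bystander
Things that resemble listed ones, but are neither listed nor needed, are in the scene too. Of the things that look like the cassette, the largest one is meant.

How it is judged:
By the outcome, as a careful person would: the job done as asked, in the order asked, and still so for the second after the job is handed in, with the robot touching nothing.
It also fails if it takes over 58 s, if anything falls off the work surface, if the arm or the gripper's body presses on something with over 40 N, if the wrist force passes 120 N, or if a joint passes its speed limit or range.

## Working session

There is one attempt and no reset: what is moved stays moved. The work goes in short steps, Python scripts to look and compute and a tool call to move; the robot and the scene stay as the last step left them, time stands still between calls to the robot, and variables do not carry over. Pictures are saved under pics/ and viewed, at most 10 in all, crops included, and the job is handed in when it is done.

Besides the shell and the picture viewer there is one more tool, called in YAML: its name, and indented under it one key for each argument. apply_moves: Moves the arm, as the interface text tells. Shifts and turns lie within -1 to 1; 1 stands for 100 cm of shift or 90 degrees of turn. Its arguments: {"type":"object","properties":{"moves":{"type":"array"},"jaw":{"type":"number"},"force":{"type":"number"}},"required":["moves"]}

```bash
mkdir -p pics; ls
python3 - <<'E'
from workcell import *
import cv2
s=state();print({k:s[k] for k in('time','position','orientation','ft_force','width')})
for n in('scene','top'):
    cv2.imwrite(f'pics/{n}0.png',grab_frame(n)[:,:,::-1]);p=camera_params(n);print(n,p['camera_matrix'],p['extrinsics'],[k for k in p])
E
```

```text
pics
{'time': 0.0, 'position': array([0.22029252, 0.53047724, 0.23062224]), 'orientation': array([-6.14431200e-01, -3.08017065e+00,  2.72062394e-03]), 'ft_force': array([-0.19895719, -0.39622669,  0.48858173]), 'width': 0.09199041444160824}
scene [[477.4639835    0.         278.44866706]
 [  0.         477.4639835  208.66970847]
 [  0.           0.           1.        ]] [[ 0.83481184  0.33523118 -0.4367027   0.14102707]
 [-0.55028649  0.48425359 -0.68020824 -0.56656932]
 [-0.01655216  0.80815749  0.58873381  0.60515889]
 [ 0.          0.          0.          1.        ]] ['camera_matrix', 'extrinsics']
top [[466.30641978   0.         281.54215114]
 [  0.         466.30641978 209.10607293]
 [  0.           0.           1.        ]] [[-0.01442424  0.99719488 -0.07344599  0.4445738 ]
 [-0.99956824 -0.01626104 -0.02447262  0.04262042]
 [-0.02559828  0.07306128  0.99699889  0.97698507]
 [ 0.          0.          0.          1.        ]] ['camera_matrix', 'extrinsics']
```

View pics/scene0.png

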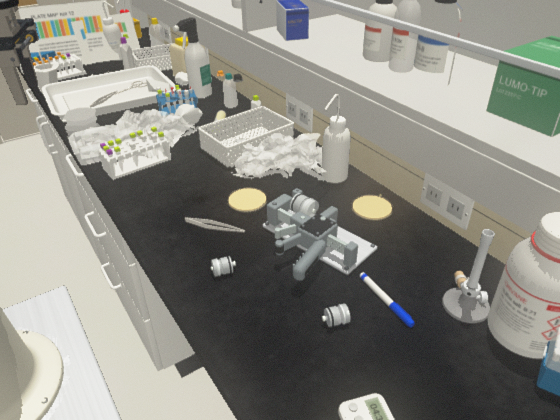

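View pics/top0.png

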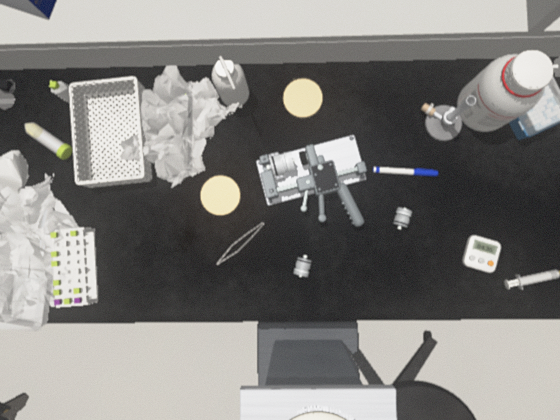

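The top view shows the clamp at about (312,172), with its +y towards image left. The handle is at (350,205), the trigger roll near (322,216) and the release roll near (305,207). Three things could be the cassette: one in the clamp cradle (287,162), and loose ones at (302,266) and (403,217). The one in the cradle fits the description and looks largest. I'll check it in a close crop.

Run:
```python
import cv2,numpy as np
a=cv2.imread('pics/top0.png')[125:235,245:380];b=cv2.imread('pics/scene0.png')[180:285,255:385]
a=cv2.resize(a,None,fx=5.5,fy=5.5,interpolation=cv2.INTER_CUBIC)
b=cv2.resize(b,None,fx=5.5,fy=5.5,interpolation=cv2.INTER_CUBIC)
cv2.imwrite('pics/topc.png',a);cv2.imwrite('pics/scenec.png',b)
```

```text
(no output)
```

View pics/topc.png

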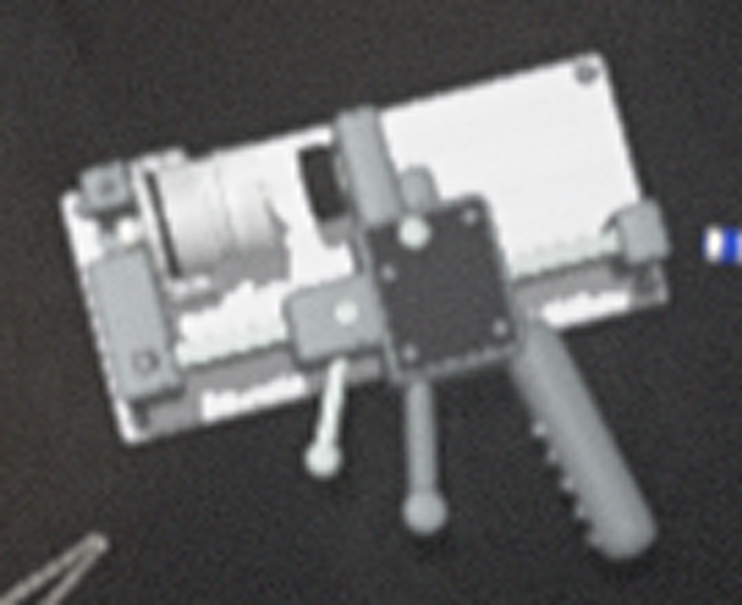

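View pics/scenec.png

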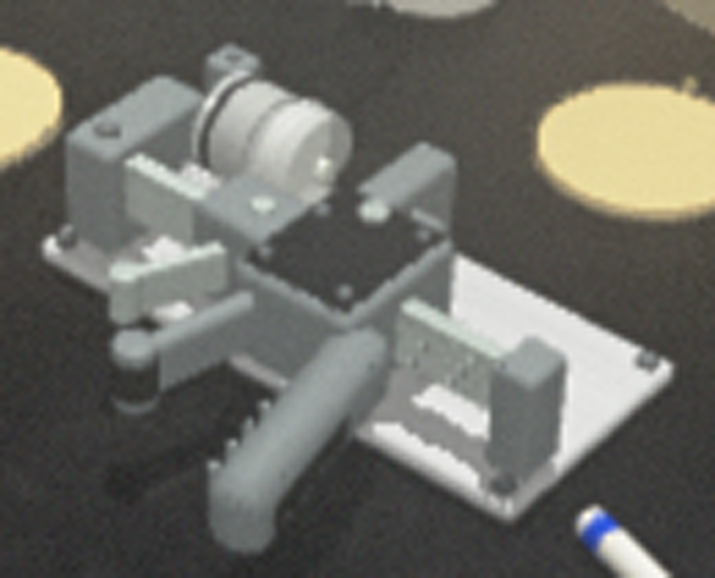

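The crops confirm the large clear cassette in the V cradle, with its cap towards the dark pad. In the top crop the trigger roll is at (425,512), the release roll at (322,460), and the plate corners at (65,200), (598,55), (665,297) and (130,440).

```bash
cat > h.py <<'E'
from workcell import *
import numpy as np,cv2
def ray(n,uv,z):
    p=camera_params(n);K=p['camera_matrix'];E=p['extrinsics']
    d=np.linalg.inv(K)@[uv[0],uv[1],1];d=E[:3,:3]@[d[0],-d[1],-d[2]];o=E[:3,3]
    return o+d*(z-o[2])/d[2]
def crop(u,v):return (u/5.5+245-.4,v/5.5+125-.4)
E
python3 - <<'E'
from h import *
W=np.array([ray('top',crop(*c),.01)[:2] for c in[(65,200),(598,55),(665,297),(130,440)]])
C=np.array([[76,114],[76,-100],[-22,-100],[-22,114]])/1e3
cw,cc=W.mean(0),C.mean(0);U,S,Vt=np.linalg.svd((C-cc).T@(W-cw));R=(U@Vt).T
t=cw-R@cc;th=np.arctan2(R[1,0],R[0,0]);print('R',R,'t',t,'yaw',np.degrees(th),'res',(W-(C@R.T+t))*1e3)
np.savez('clamp.npz',R=R,t=t)
for n,c,z in[('trig',(425,512),.053),('rel',(322,460),.05),('headplateL',(370,235),.061),('headfrontright',(398,382),.061),('headrear',(520,345),.061),('capface',(275,210),.055),('padface',(305,150),.05),('padface2',(320,215),.05),('handle end',(625,550),.055),('fixjaw',(85,260),.06)]:
    w=ray('top',crop(*c),z);print(n,w,R.T@(w[:2]-t)*1e3)
s=state();from scipy.spatial.transform import Rotation as Ro
print(Ro.from_rotvec(s['orientation']).as_matrix())
E
```

```text
R [[ 0.96961377 -0.24464082]
 [ 0.24464082  0.96961377]] t [ 0.57307323 -0.00941968] yaw 14.160608266131343 res [[-0.90743009 -2.07554065]
 [-1.29041231  1.37863555]
 [ 0.37958079  2.48978057]
 [ 1.81826161 -1.79287547]]
trig [ 0.49429323 -0.01433929  0.053     ] [-77.58970887  14.50267759]
rel [0.51389703 0.02231108 0.05      ] [-49.61541867  45.24349786]
headplateL [0.59400529 0.00384293 0.061     ] [23.54058682  7.73877127]
headfrontright [ 0.54065711 -0.00515682  0.061     ] [-30.388242    12.06363339]
headrear [ 0.55323136 -0.04906048  0.061     ] [-28.93670608 -33.5821352 ]
capface [0.60478206 0.03784187 0.055     ] [42.30742493 38.06817266]
padface [0.62758751 0.02649396 0.05      ] [61.64373931 21.48593553]
padface2 [0.60349959 0.02144377 0.05      ] [37.05227654 22.48209577]
handle end [ 0.47942707 -0.08542736  0.055     ] [-109.39518927  -50.78841973]
fixjaw [0.58697168 0.10674988 0.06      ] [ 41.89594383 109.23947678]
[[-9.23453345e-01  3.83709559e-01 -9.45255798e-04]
 [ 3.83710576e-01  9.23452349e-01 -1.39754667e-03]
 [ 3.36646670e-04 -1.65327379e-03 -9.99998577e-01]]
```

apply_moves:
  moves:
    - [[0,0,0],[0,0,0.0846]]
    - [[0,0,0],[0,0,0.0846]]
    - [[0,0,0],[0,0,0.0846]]
    - [[0,0,0],[0,0,0.0846]]
    - [[0,0,0],[0,0,0.0846]]
    - [[0,0,0],[0,0,0.0846]]
    - [[0,0,0],[0,0,0.0846]]
    - [[0,0,0],[0,0,0]]
  jaw: 1
  force: 30

```text
time: 0.9
position: [0.2205, 0.5307, 0.231]
orientation: [1.932, 2.478, -0.002]
ft_force: [0.5, -0.2, -0.1]
width: 0.0303
grip_force: 0.0
```

apply_moves:
  moves:
    - [[-0.044,0.0095,0],[0,0,0]]
    - [[-0.044,0.0095,0],[0,0,0]]
    - [[-0.044,0.0095,0],[0,0,0]]
    - [[-0.044,0.0095,0],[0,0,0]]
    - [[-0.044,0.0095,0],[0,0,0]]
    - [[-0.044,0.0095,0],[0,0,0]]
    - [[-0.044,0.0095,0],[0,0,0]]
    - [[-0.044,0.0095,0],[0,0,0]]

```text
time: 1.7
position: [0.3806, 0.2065, 0.2316]
orientation: [1.926, 2.482, 0.0]
ft_force: [0.7, -0.2, 0.6]
width: 0.0003
grip_force: 0.0
```

apply_moves:
  moves:
    - [[-0.044,0.01,0],[0,0,0]]
    - [[-0.044,0.01,0],[0,0,0]]
    - [[-0.044,0.01,0],[0,0,0]]
    - [[-0.044,0.01,0],[0,0,0]]
    - [[-0.042,0.01,0.03],[0,0,0]]
    - [[0,0,0.04],[0,0,0]]
    - [[0,0,0.03],[0,0,0]]
    - [[0,0,0],[0,0,0]]

```text
time: 2.5
position: [0.4774, 0.0113, 0.1285]
orientation: [-1.923, -2.473, 0.006]
ft_force: [-0.7, 0.7, -0.4]
width: 0.0008
grip_force: 0.0
```

```bash
cat >> h.py <<'E'
from scipy.spatial.transform import Rotation as Ro
R=t=None
try:
    _=np.load('clamp.npz');R,t=_['R'],_['t']
except Exception: pass
def where():
    s=state();p=s['position'];M=Ro.from_rotvec(s['orientation']).as_matrix()
    print('t',round(s['time'],2),'clamp xy mm',(R.T@(p[:2]-t)*1e3).round(1),'z',round(p[2]*1e3,1),'yaw toolx in clamp',np.degrees(np.arctan2(*(R.T@M[:2,0])[::-1])).round(2),'tz',M[:,2].round(4),'F clamp',(R.T@s['ft_force'][:2]).round(2),s['ft_force'][2].round(2),'w',round(s['width'],4))
E
python3 - <<'E'
from h import *
where()
for n in('top','wrist'):cv2.imwrite(f'pics/{n}1.png',grab_frame(n)[:,:,::-1])
p=camera_params('wrist');print(p)
E
```

```text
t 2.5 clamp xy mm [-87.7  43.5] z 128.5 yaw toolx in clamp 90.09 tz [-0.0097  0.0023 -1.    ] F clamp [-0.52  0.81] -0.38 w 0.0008
{'camera_matrix': array([[325.1922621 ,   0.        , 282.78835116],
       [  0.        , 325.1922621 , 204.68632813],
       [  0.        ,   0.        ,   1.        ]]), 'extrinsics': array([[ 9.69533080e-01, -2.38241547e-01, -5.69786937e-02,
         4.63788651e-01],
       [ 2.44958426e-01,  9.41994772e-01,  2.29436743e-01,
         7.54212646e-02],
       [-9.87733180e-04, -2.36403924e-01,  9.71654367e-01,
         2.86839233e-01],
       [ 0.00000000e+00,  0.00000000e+00,  0.00000000e+00,
         1.00000000e+00]])}
```

View pics/wrist1.png

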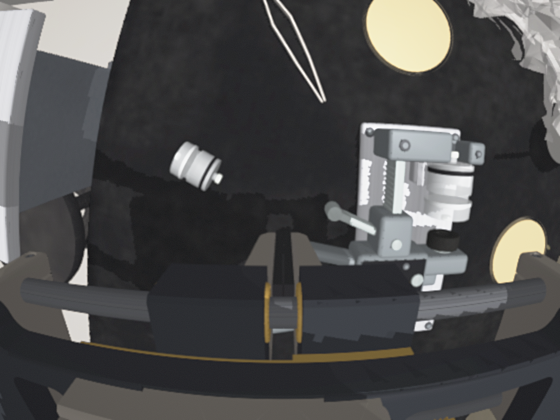

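The wrist view shows the release roll at (333,211), the trigger bar at about (325,250) behind the closed fingers (282,240), and the cassette with its cap at (450,190). I'll check the release roll's position from this view.

```bash
cat >> h.py <<'E'
def wray(uv,z):
    p=camera_params('wrist');K=p['camera_matrix'];E=p['extrinsics']
    a=np.array([uv[0]-K[0,2],uv[1]-K[1,2]]);r=np.hypot(*a);th=r/K[0,0];d=np.r_[a/r*np.sin(th),np.cos(th)]
    d=E[:3,:3]@[d[0],-d[1],-d[2]];o=E[:3,3];w=o+d*(z-o[2])/d[2];return R.T@(w[:2]-t)*1e3
E
python3 - <<'E'
from h import *
print('rel',wray((333,211),.05),'trigger bar edge',wray((312,243),.05),'plate c',wray((361,123),.01),wray((460,128),.01),'pad',wray((443,232),.055),'cap',wray((455,222),.05),'fixjaw face',wray((450,165),.058))
E
```

```text
rel [-47.30316886  46.46398681] trigger bar edge [-62.70226922  20.73166924] plate c [-18.34938896 113.8431729 ] [ 80.12208334 115.49188784] pad [45.8748164  29.63108165] cap [59.40131025 36.47298888] fixjaw face [44.04577915 85.02077292]
```

apply_moves:
  moves:
    - [[0,0,0.03],[0,0,0]]
    - [[0,0,0.03],[0,0,0]]
    - [[0,0,0.026],[0,0,0]]
    - [[0,0,0],[0,0,0]]
    - [[0,0,0],[0,0,0]]

```text
time: 3.1
position: [0.4826, 0.0108, 0.0491]
orientation: [1.928, 2.477, 0.002]
ft_force: [0.3, -0.4, 0.1]
width: 0.0005
grip_force: 0.0
```

```bash
python3 -c "
from h import *
where()"
```

```text
t 3.1 clamp xy mm [-82.8  41.8] z 49.1 yaw toolx in clamp 90.05 tz [ 2.7e-03 -6.0e-04 -1.0e+00] F clamp [ 0.16 -0.45] 0.1 w 0.0005
```

apply_moves:
  moves:
    - [[0,-0.001,0.005],[0,0,0]]
    - [[-0.004,0,0],[0,0,0]]
    - [[-0.004,0,0],[0,0,0]]
    - [[-0.004,0,0],[0,0,0]]
    - [[-0.004,0,0],[0,0,0]]
    - [[-0.004,0,0],[0,0,0]]
    - [[0,0,0],[0,0,0]]

```text
time: 3.8
position: [0.4838, -0.0085, 0.0417]
orientation: [-1.93, -2.475, 0.001]
ft_force: [-3.8, 4.6, 3.0]
width: 0.0006
grip_force: 2.5
```

```bash
python3 -c "
from h import *
where()"
```

```text
t 3.8 clamp xy mm [-86.3  22.8] z 41.7 yaw toolx in clamp 89.95 tz [-0.0031  0.0017 -1.    ] F clamp [-2.59  5.36] 3.01 w 0.0006
```

apply_moves:
  moves:
    - [[-0.004,0,0],[0,0,0]]
    - [[-0.004,0,0],[0,0,0]]
    - [[-0.004,0,0],[0,0,0]]
    - [[-0.004,0,0],[0,0,0]]
    - [[0,0,0],[0,0,0]]

```text
time: 4.3
position: [0.487, -0.0238, 0.0412]
orientation: [-1.929, -2.474, 0.002]
ft_force: [-4.8, 3.5, 1.9]
width: 0.0003
grip_force: 2.4
```

apply_moves:
  moves:
    - [[-0.003,0,0],[0,0,0]]
    - [[0,0,0],[0,0,0]]

```text
time: 4.5
position: [0.4878, -0.0266, 0.0412]
orientation: [-1.929, -2.474, 0.002]
ft_force: [-4.4, 4.5, 0.8]
width: 0.0004
grip_force: 2.5
```

apply_moves:
  moves:
    - [[-0.002,0,0],[0,0,0]]
    - [[0,0,0],[0,0,0]]

```text
time: 4.7
position: [0.4886, -0.0285, 0.0412]
orientation: [-1.929, -2.475, 0.001]
ft_force: [-3.7, 3.9, -0.0]
width: 0.0003
grip_force: 2.3
```

```bash
python3 -c "
from h import *
where()"
```

```text
t 4.7 clamp xy mm [-86.6   2.1] z 41.2 yaw toolx in clamp 89.96 tz [-0.0035  0.0018 -1.    ] F clamp [-2.59  4.68] -0.01 w 0.0003
```

apply_moves:
  moves:
    - [[-0.002,0,0],[0,0,0]]
    - [[0,0,0],[0,0,0]]

```text
time: 4.9
position: [0.4893, -0.0303, 0.0412]
orientation: [-1.929, -2.475, 0.0]
ft_force: [-2.7, 5.5, -0.2]
width: 0.0006
grip_force: 2.7
```

apply_moves:
  moves:
    - [[-0.002,0,0],[0,0,0]]
    - [[0,0,0],[0,0,0]]

```text
time: 5.1
position: [0.4894, -0.0308, 0.0412]
orientation: [-1.928, -2.472, -0.002]
ft_force: [-3.5, 10.5, 2.4]
width: 0.0008
grip_force: 5.4
```

```bash
python3 -c "
from h import *
where()
I=grab_frame('top')[125:235,245:380,::-1];cv2.imwrite('pics/top2.png',cv2.resize(I,None,fx=5.5,fy=5.5,interpolation=cv2.INTER_CUBIC))"
```

```text
t 5.1 clamp xy mm [-86.4  -0.3] z 41.2 yaw toolx in clamp 89.94 tz [-0.004   0.0048 -1.    ] F clamp [-0.86 11.05] 2.35 w 0.0008
```

View pics/top2.png

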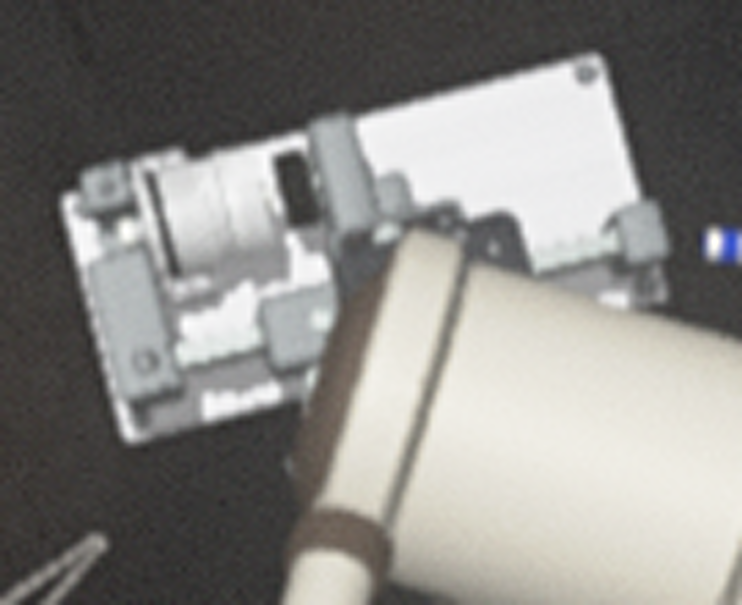

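The head advanced about 10 mm, and the pad at crop (295,190) is now just short of the cap face at (272,210). The stroke has reached its stop. I'll let the trigger return and start stroke 2.

apply_moves:
  moves:
    - [[0.01,0,0],[0,0,0]]
    - [[0.01,0,0],[0,0,0]]
    - [[0.01,0,0],[0,0,0]]
    - [[0.01,0,0],[0,0,0]]
    - [[0.008,0,0],[0,0,0]]
    - [[0,0,0],[0,0,0]]
    - [[0,0,0],[0,0,0]]

```text
time: 5.85
position: [0.4797, 0.0134, 0.0424]
orientation: [1.93, 2.478, -0.0]
ft_force: [0.2, -0.4, -0.2]
width: 0.0004
grip_force: 0.0
```

```bash
python3 -c "
from h import *
where()
I=grab_frame('top')[125:235,245:380,::-1];cv2.imwrite('pics/top3.png',cv2.resize(I,None,fx=5.5,fy=5.5,interpolation=cv2.INTER_CUBIC))"
```

```text
t 5.85 clamp xy mm [-84.9  44.9] z 42.4 yaw toolx in clamp 90.01 tz [ 8.e-04 -8.e-04 -1.e+00] F clamp [ 0.12 -0.44] -0.16 w 0.0004
```

apply_moves:
  moves:
    - [[-0.003,0,0],[0,0,0]]
    - [[-0.003,0,0],[0,0,0]]
    - [[-0.003,0,0],[0,0,0]]
    - [[-0.003,0,0],[0,0,0]]
    - [[0,0,0],[0,0,0]]

```text
time: 6.4
position: [0.4816, 0.0018, 0.0416]
orientation: [-1.931, -2.476, 0.001]
ft_force: [-3.4, 2.8, 0.6]
width: 0.0003
grip_force: 1.7
```

apply_moves:
  moves:
    - [[-0.003,0,0],[0,0,0]]
    - [[-0.002,0,0],[0,0,0]]
    - [[0,0,0],[0,0,0]]

```text
time: 6.7
position: [0.4822, -0.0024, 0.0414]
orientation: [-1.929, -2.475, 0.001]
ft_force: [-5.3, 4.4, 1.6]
width: 0.0
grip_force: 2.7
```

apply_moves:
  moves:
    - [[-0.002,0,0],[0,0,0]]
    - [[-0.002,0,0],[0,0,0]]
    - [[0,0,0],[0,0,0]]

```text
time: 7.0
position: [0.483, -0.0062, 0.0413]
orientation: [-1.929, -2.475, 0.002]
ft_force: [-5.5, 4.4, 1.2]
width: 0.0005
grip_force: 2.6
```

apply_moves:
  moves:
    - [[-0.002,0,0],[0,0,0]]
    - [[-0.001,0,0],[0,0,0]]
    - [[0,0,0],[0,0,0]]

```text
time: 7.3
position: [0.4838, -0.0092, 0.0413]
orientation: [-1.929, -2.475, 0.002]
ft_force: [-4.3, 3.8, -0.2]
width: 0.0003
grip_force: 2.3
```

apply_moves:
  moves:
    - [[-0.002,0,0],[0,0,0]]
    - [[0,0,0],[0,0,0]]

```text
time: 7.5
position: [0.4842, -0.0111, 0.0413]
orientation: [-1.929, -2.475, 0.002]
ft_force: [-4.0, 4.3, 0.3]
width: 0.0002
grip_force: 2.5
```

apply_moves:
  moves:
    - [[-0.002,0,0],[0,0,0]]
    - [[-0.001,0,0],[0,0,0]]
    - [[0,0,0],[0,0,0]]

```text
time: 7.8
position: [0.4848, -0.0139, 0.0412]
orientation: [-1.929, -2.475, 0.002]
ft_force: [-5.8, 2.9, 0.6]
width: 0.0005
grip_force: 2.5
```

apply_moves:
  moves:
    - [[-0.002,0,0],[0,0,0]]
    - [[0,0,0],[0,0,0]]

```text
time: 8.0
position: [0.4854, -0.0159, 0.0412]
orientation: [-1.929, -2.475, 0.002]
ft_force: [-4.8, 3.8, 0.8]
width: 0.0005
grip_force: 2.5
```

apply_moves:
  moves:
    - [[-0.002,0,0],[0,0,0]]
    - [[0,0,0],[0,0,0]]

```text
time: 8.2
position: [0.486, -0.0178, 0.0413]
orientation: [-1.929, -2.475, 0.001]
ft_force: [-4.5, 4.0, -1.0]
width: 0.0005
grip_force: 2.5
```

apply_moves:
  moves:
    - [[-0.002,0,0],[0,0,0]]
    - [[0,0,0],[0,0,0]]

```text
time: 8.4
position: [0.4866, -0.0197, 0.0413]
orientation: [-1.929, -2.475, 0.001]
ft_force: [-3.6, 4.2, 0.4]
width: 0.0005
grip_force: 2.6
```

apply_moves:
  moves:
    - [[-0.0015,0,0],[0,0,0]]
    - [[0,0,0],[0,0,0]]

```text
time: 8.6
position: [0.487, -0.021, 0.0413]
orientation: [-1.929, -2.475, 0.0]
ft_force: [-4.6, 5.1, -0.4]
width: 0.0004
grip_force: 2.9
```

apply_moves:
  moves:
    - [[-0.001,0,0],[0,0,0]]
    - [[0,0,0],[0,0,0]]

```text
time: 8.8
position: [0.4874, -0.0219, 0.0413]
orientation: [-1.929, -2.475, 0.0]
ft_force: [-3.9, 5.8, -0.5]
width: 0.0007
grip_force: 3.0
```

```bash
python3 -c "
from h import *
where()
I=grab_frame('top')[125:235,245:380,::-1];J=cv2.imread('pics/top3.png');I=cv2.resize(I,None,fx=5.5,fy=5.5,interpolation=cv2.INTER_CUBIC)
cv2.imwrite('pics/top4.png',np.vstack([J[90:320,40:460],I[90:320,40:460]]))"
```

```text
t 8.8 clamp xy mm [-86.1   8.9] z 41.3 yaw toolx in clamp 89.97 tz [-0.0026  0.002  -1.    ] F clamp [-2.36  6.58] -0.48 w 0.0007
```

View pics/top4.png

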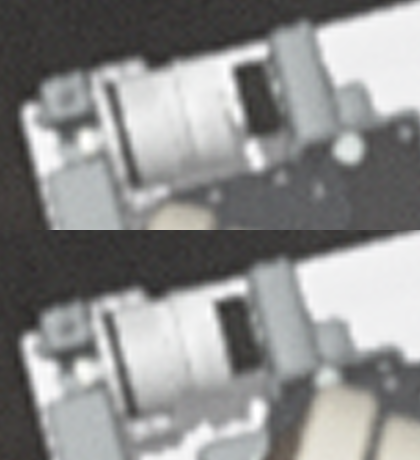

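The upper panel (before the stroke) has a small gap between the pad (250,100) and the cap. The lower one (now) has the pad (235,335) right at the cap. I'll finish this stroke.

apply_moves:
  moves:
    - [[-0.001,0,0],[0,0,0]]
    - [[0,0,0],[0,0,0]]

```text
time: 9.05
position: [0.4877, -0.0227, 0.0413]
orientation: [-1.929, -2.475, -0.0]
ft_force: [-2.8, 5.5, -1.2]
width: 0.0006
grip_force: 3.1
```

apply_moves:
  moves:
    - [[-0.001,0,0],[0,0,0]]
    - [[0,0,0],[0,0,0]]

```text
time: 9.25
position: [0.4878, -0.023, 0.0412]
orientation: [-1.929, -2.474, -0.002]
ft_force: [-3.0, 9.0, -0.2]
width: 0.0005
grip_force: 4.5
```

apply_moves:
  moves:
    - [[0.01,0,0],[0,0,0]]
    - [[0.01,0,0],[0,0,0]]
    - [[0.01,0,0],[0,0,0]]
    - [[0.01,0,0],[0,0,0]]
    - [[0.007,0,0],[0,0,0]]
    - [[0,0,0],[0,0,0]]
    - [[-0.003,0,0],[0,0,0]]
    - [[0,0,0],[0,0,0]]

```text
time: 10.05
position: [0.4785, 0.0175, 0.0422]
orientation: [1.932, 2.477, 0.0]
ft_force: [0.3, 2.1, 0.7]
width: 0.0004
grip_force: 1.1
```

apply_moves:
  moves:
    - [[-0.003,0,0],[0,0,0]]
    - [[-0.003,0,0],[0,0,0]]
    - [[-0.002,0,0],[0,0,0]]
    - [[0,0,0],[0,0,0]]

```text
time: 10.45
position: [0.4795, 0.01, 0.0417]
orientation: [-1.931, -2.476, 0.001]
ft_force: [-3.0, 2.3, 1.4]
width: 0.0002
grip_force: 1.8
```

apply_moves:
  moves:
    - [[-0.002,0,0],[0,0,0]]
    - [[0,0,0],[0,0,0]]

```text
time: 10.65
position: [0.4797, 0.0085, 0.0416]
orientation: [-1.93, -2.476, 0.001]
ft_force: [-4.7, 4.4, 2.0]
width: 0.0008
grip_force: 2.4
```

apply_moves:
  moves:
    - [[-0.002,0,0],[0,0,0]]
    - [[0,0,0],[0,0,0]]

```text
time: 10.85
position: [0.4799, 0.0069, 0.0415]
orientation: [-1.929, -2.475, 0.001]
ft_force: [-5.8, 3.9, 2.8]
width: 0.0005
grip_force: 2.9
```

apply_moves:
  moves:
    - [[-0.002,0,0],[0,0,0]]
    - [[0,0,0],[0,0,0]]

```text
time: 11.05
position: [0.4801, 0.0051, 0.0415]
orientation: [-1.929, -2.475, 0.002]
ft_force: [-6.1, 5.2, 2.7]
width: 0.0003
grip_force: 3.4
```

apply_moves:
  moves:
    - [[-0.002,0,0],[0,0,0]]
    - [[0,0,0],[0,0,0]]

```text
time: 11.25
position: [0.4803, 0.0034, 0.0414]
orientation: [-1.928, -2.474, 0.002]
ft_force: [-6.6, 6.2, 4.2]
width: 0.0005
grip_force: 4.0
```

apply_moves:
  moves:
    - [[-0.002,0,0],[0,0,0]]
    - [[0,0,0],[0,0,0]]

```text
time: 11.45
position: [0.4804, 0.0018, 0.0413]
orientation: [-1.928, -2.473, 0.002]
ft_force: [-7.4, 7.2, 4.7]
width: 0.0001
grip_force: 4.4
```

apply_moves:
  moves:
    - [[-0.0015,0,0],[0,0,0]]
    - [[0,0,0],[0,0,0]]

```text
time: 11.65
position: [0.4807, 0.0004, 0.0412]
orientation: [-1.927, -2.473, 0.002]
ft_force: [-8.4, 7.3, 3.9]
width: 0.0003
grip_force: 4.5
```

```bash
python3 -c "
from h import *
where()"
```

```text
t 11.65 clamp xy mm [-87.2  32.1] z 41.2 yaw toolx in clamp 89.98 tz [-0.0055  0.0028 -1.    ] F clamp [-6.36  9.18] 3.87 w 0.0003
```

apply_moves:
  moves:
    - [[-0.0015,0,0],[0,0,0]]
    - [[0,0,0],[0,0,0]]

```text
time: 11.85
position: [0.481, -0.0011, 0.0412]
orientation: [-1.927, -2.473, 0.002]
ft_force: [-9.0, 7.2, 3.5]
width: 0.0004
grip_force: 4.5
```

apply_moves:
  moves:
    - [[-0.001,0,0],[0,0,0]]
    - [[0,0,0],[0,0,0]]

```text
time: 12.05
position: [0.4811, -0.002, 0.0411]
orientation: [-1.927, -2.473, 0.002]
ft_force: [-8.7, 7.0, 4.6]
width: 0.001
grip_force: 4.5
```

apply_moves:
  moves:
    - [[-0.0015,0,0],[0,0,0]]
    - [[-0.0015,0,0],[0,0,0]]
    - [[0,0,0],[0,0,0]]

```text
time: 12.35
position: [0.4819, -0.005, 0.041]
orientation: [-1.927, -2.473, 0.002]
ft_force: [-7.9, 5.8, 2.9]
width: 0.0004
grip_force: 4.2
```

apply_moves:
  moves:
    - [[-0.0015,0,0],[0,0,0]]
    - [[0,0,0],[0,0,0]]

```text
time: 12.55
position: [0.4822, -0.0064, 0.041]
orientation: [-1.927, -2.473, 0.002]
ft_force: [-8.6, 6.3, 3.8]
width: 0.0002
grip_force: 4.3
```

apply_moves:
  moves:
    - [[-0.0015,0,0],[0,0,0]]
    - [[0,0,0],[0,0,0]]

```text
time: 12.75
position: [0.4825, -0.0079, 0.041]
orientation: [-1.927, -2.473, 0.002]
ft_force: [-7.5, 7.2, 3.9]
width: 0.0002
grip_force: 4.4
```

apply_moves:
  moves:
    - [[-0.0015,0,0],[0,0,0]]
    - [[0,0,0],[0,0,0]]

```text
time: 12.95
position: [0.4829, -0.0093, 0.041]
orientation: [-1.927, -2.473, 0.002]
ft_force: [-7.6, 7.2, 4.7]
width: 0.0004
grip_force: 4.4
```

apply_moves:
  moves:
    - [[-0.0015,0,0],[0,0,0]]
    - [[0,0,0],[0,0,0]]

```text
time: 13.15
position: [0.4833, -0.0107, 0.041]
orientation: [-1.927, -2.473, 0.002]
ft_force: [-7.0, 6.5, 3.3]
width: 0.0005
grip_force: 4.4
```

apply_moves:
  moves:
    - [[-0.001,0,0],[0,0,0]]
    - [[0,0,0],[0,0,0]]

```text
time: 13.35
position: [0.4836, -0.0117, 0.041]
orientation: [-1.927, -2.473, 0.002]
ft_force: [-7.1, 7.0, 2.8]
width: 0.0002
grip_force: 4.4
```

apply_moves:
  moves:
    - [[-0.001,0,0],[0,0,0]]
    - [[0,0,0],[0,0,0]]

```text
time: 13.55
position: [0.4839, -0.0126, 0.041]
orientation: [-1.927, -2.473, 0.002]
ft_force: [-6.6, 8.4, 2.9]
width: 0.0006
grip_force: 4.4
```

apply_moves:
  moves:
    - [[-0.001,0,0],[0,0,0]]
    - [[0,0,0],[0,0,0]]

```text
time: 13.75
position: [0.4842, -0.0135, 0.041]
orientation: [-1.927, -2.473, 0.001]
ft_force: [-7.3, 7.1, 3.0]
width: 0.0003
grip_force: 4.4
```

apply_moves:
  moves:
    - [[-0.001,0,0],[0,0,0]]
    - [[0,0,0],[0,0,0]]

```text
time: 13.95
position: [0.4846, -0.0145, 0.041]
orientation: [-1.927, -2.473, 0.001]
ft_force: [-7.4, 6.7, 2.3]
width: 0.0003
grip_force: 4.5
```

apply_moves:
  moves:
    - [[-0.001,0,0],[0,0,0]]
    - [[0,0,0],[0,0,0]]

```text
time: 14.15
position: [0.4849, -0.0153, 0.041]
orientation: [-1.928, -2.473, 0.001]
ft_force: [-6.0, 8.6, 3.4]
width: 0.0001
grip_force: 4.7
```

apply_moves:
  moves:
    - [[-0.001,0,0],[0,0,0]]
    - [[0,0,0],[0,0,0]]

```text
time: 14.35
position: [0.4851, -0.0161, 0.041]
orientation: [-1.927, -2.473, 0.0]
ft_force: [-6.1, 9.3, 2.4]
width: 0.0006
grip_force: 5.1
```

```bash
python3 -c "
from h import *
where()"
```

```text
t 14.35 clamp xy mm [-86.9  15. ] z 41.0 yaw toolx in clamp 89.97 tz [-0.0049  0.0037 -1.    ] F clamp [-3.63 10.54] 2.38 w 0.0006
```

apply_moves:
  moves:
    - [[0.01,0,0],[0,0,0]]
    - [[0.01,0,0],[0,0,0]]
    - [[0.01,0,0],[0,0,0]]
    - [[0.01,0,0],[0,0,0]]
    - [[0.007,0,0],[0,0,0]]
    - [[0,0,0],[0,0,0]]
    - [[0,0,0],[0,0,0]]

```text
time: 15.05
position: [0.4762, 0.0274, 0.0424]
orientation: [1.93, 2.478, -0.0]
ft_force: [-0.9, -0.6, -0.2]
width: 0.0001
grip_force: 0.0
```

```bash
python3 -c "
from h import *
where()
I=grab_frame('top')[125:235,245:380,::-1];I=cv2.resize(I,None,fx=5.5,fy=5.5,interpolation=cv2.INTER_CUBIC)
cv2.imwrite('pics/top5.png',I)
W=grab_frame('wrist')[100:280,300:520,::-1];cv2.imwrite('pics/wrist5.png',cv2.resize(W,None,fx=3.3,fy=3.3,interpolation=cv2.INTER_CUBIC))"
```

```text
t 15.05 clamp xy mm [-84.9  59.4] z 42.4 yaw toolx in clamp 90.01 tz [ 9.e-04 -7.e-04 -1.e+00] F clamp [-1.06 -0.35] -0.19 w 0.0001
```

View pics/top5.png

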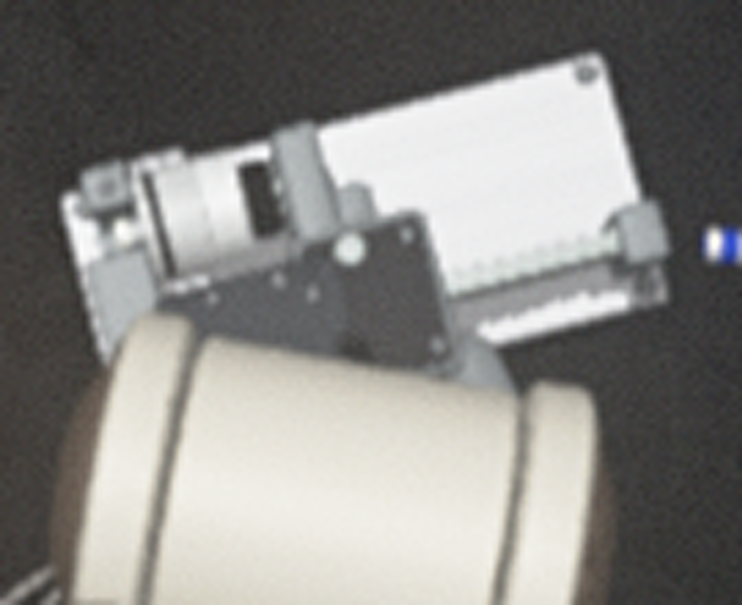

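apply_moves:
  moves:
    - [[-0.002,0,0],[0,0,0]]
    - [[-0.002,0,0],[0,0,0]]
    - [[-0.002,0,0],[0,0,0]]
    - [[0,0,0],[0,0,0]]

```text
time: 15.55
position: [0.4768, 0.0219, 0.0419]
orientation: [-1.931, -2.476, 0.0]
ft_force: [-2.1, 3.7, 1.6]
width: 0.0004
grip_force: 1.7
```

apply_moves:
  moves:
    - [[-0.002,0,0],[0,0,0]]
    - [[-0.002,0,0],[0,0,0]]
    - [[0,0,0],[0,0,0]]

```text
time: 15.85
position: [0.477, 0.0185, 0.0416]
orientation: [-1.929, -2.475, 0.001]
ft_force: [-5.0, 4.8, 2.8]
width: 0.0
grip_force: 3.0
```

apply_moves:
  moves:
    - [[-0.002,0,0],[0,0,0]]
    - [[0,0,0],[0,0,0]]

```text
time: 16.05
position: [0.4771, 0.017, 0.0415]
orientation: [-1.929, -2.474, 0.001]
ft_force: [-5.4, 5.7, 4.5]
width: 0.0004
grip_force: 3.7
```

The pad now bears on the cap at crop (245,200) and the cap is nearly closed. I'll go on slowly.

apply_moves:
  moves:
    - [[-0.0015,0,0],[0,0,0]]
    - [[0,0,0],[0,0,0]]

```text
time: 16.25
position: [0.4772, 0.0157, 0.0415]
orientation: [-1.928, -2.474, 0.001]
ft_force: [-6.6, 7.7, 5.9]
width: 0.001
grip_force: 4.2
```

apply_moves:
  moves:
    - [[-0.0015,0,0],[0,0,0]]
    - [[0,0,0],[0,0,0]]

```text
time: 16.45
position: [0.4772, 0.0145, 0.0414]
orientation: [-1.928, -2.473, 0.002]
ft_force: [-7.0, 7.6, 6.9]
width: 0.0003
grip_force: 4.7
```

apply_moves:
  moves:
    - [[-0.001,0,0],[0,0,0]]
    - [[0,0,0],[0,0,0]]

```text
time: 16.65
position: [0.4789, 0.0124, 0.0415]
orientation: [-1.93, -2.477, 0.001]
ft_force: [-2.1, 1.2, -0.9]
width: 0.0004
grip_force: 1.3
```

apply_moves:
  moves:
    - [[-0.001,0,0],[0,0,0]]
    - [[0,0,0],[0,0,0]]

```text
time: 16.85
position: [0.4797, 0.011, 0.0418]
orientation: [-1.931, -2.477, 0.001]
ft_force: [-2.3, 2.5, -1.4]
width: 0.0001
grip_force: 1.3
```

The force dropped suddenly, so I'll look before going on.

```bash
python3 -c "
from h import *
where()
W=grab_frame('wrist')[100:280,280:520,::-1]
I=grab_frame('top')[125:235,245:380,::-1];I=cv2.resize(I,None,fx=3,fy=3,interpolation=cv2.INTER_CUBIC);J=cv2.resize(cv2.imread('pics/top5.png'),(I.shape[1],I.shape[0]))
W=cv2.resize(W,(360,270),interpolation=cv2.INTER_CUBIC)
B=np.zeros((600,800,3),np.uint8);B[:270,:360]=W;B[270:600,:395]=J[:330,:395];B[270:600,400:795]=I[:330,:395]
cv2.imwrite('pics/c6.png',B)"
```

```text
t 16.85 clamp xy mm [-85.5  42.7] z 41.8 yaw toolx in clamp 89.97 tz [-7.e-04  0.e+00 -1.e+00] F clamp [-1.64  2.94] -1.38 w 0.0001
```

View pics/c6.png

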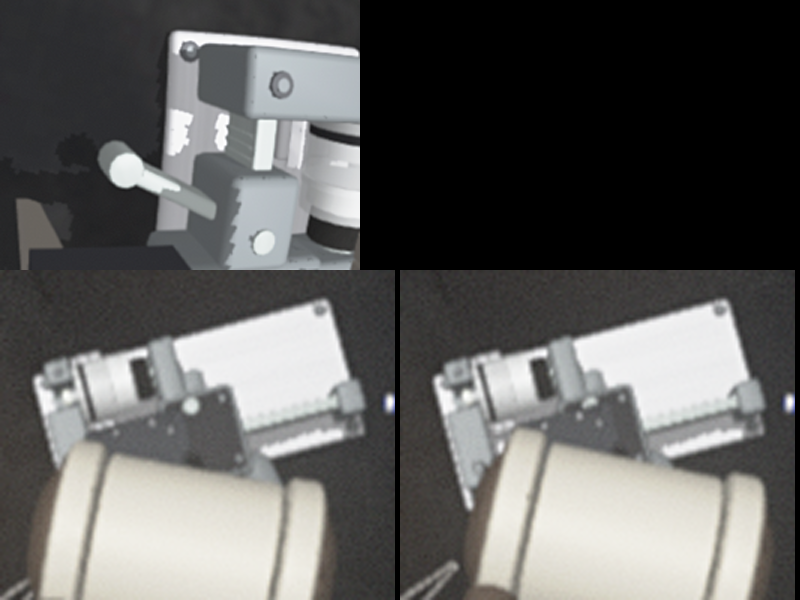

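The head sits about where it was before this stroke. I'll measure its shift between the frames precisely.

```bash
python3 -c "
from h import *
I=grab_frame('top')[125:235,245:380,::-1];I=cv2.resize(I,None,fx=5.5,fy=5.5,interpolation=cv2.INTER_CUBIC);cv2.imwrite('pics/top6.png',I)
g=lambda f:cv2.GaussianBlur(cv2.imread(f'pics/{f}.png',0),(5,5),0)
def sh(a,b,box):
    x0,y0,x1,y1=box;T=g(a)[y0:y1,x0:x1];r=cv2.matchTemplate(g(b),T,cv2.TM_CCOEFF_NORMED);_,m,_,l=cv2.minMaxLoc(r);return (l[0]-x0,l[1]-y0,round(m,3))
print('jaw 5->6',sh('top5','top6',(235,120,390,240)),'static',sh('top5','top6',(560,50,660,260)))
print('jaw 0->2',sh('topc','top2',(295,100,440,210)),'0->3',sh('topc','top3',(295,100,440,210)),'0->5',sh('topc','top5',(295,100,440,210)))
print('cassette 0->5',sh('topc','top5',(145,160,200,275)),'5->6',sh('top5','top6',(145,160,230,275)))
where()
"
```

```text
jaw 5->6 (0, 0, 0.999) static (0, 0, 1.0)
jaw 0->2 (-24, 6, 0.99) 0->3 (-24, 6, 0.992) 0->5 (-61, 16, 0.99)
cassette 0->5 (-3, 1, 0.986) 5->6 (0, 0, 0.999)
t 17.0 clamp xy mm [-85.4  42.7] z 41.9 yaw toolx in clamp 89.97 tz [-3.e-04  0.e+00 -1.e+00] F clamp [-1.28  2.06] -1.49 w 0.0003
```

The head hasn't moved since stroke 3, and the side force pushed the tool to -x. So the narrow fingertip, at x=-86, slid off the outer side of the trigger roll and the trigger sprang back. I'll back off outwards and re-enter centred on the roll, at about x=-77.

apply_moves:
  moves:
    - [[0,-0.008,0],[0,0,0]]
    - [[0.01,0,0],[0,0,0]]
    - [[0.012,0,0],[0,0,0]]
    - [[0,0.008,0],[0,0,0]]
    - [[0,0.009,0],[0,0,0]]
    - [[0,0,0],[0,0,0]]
    - [[0,0,0],[0,0,0]]

```text
time: 17.7
position: [0.4839, 0.0345, 0.0421]
orientation: [1.931, 2.478, -0.0]
ft_force: [-0.3, -0.6, -0.6]
width: 0.001
grip_force: 0.0
```

```bash
python3 -c "
from h import *
where()
W=grab_frame('wrist')[150:330,220:400,::-1]
cv2.imwrite('pics/w7.png',cv2.resize(W,None,fx=3.3,fy=3.3,interpolation=cv2.INTER_CUBIC))"
```

```text
t 17.7 clamp xy mm [-75.7  64.4] z 42.1 yaw toolx in clamp 89.99 tz [ 2.e-04 -2.e-04 -1.e+00] F clamp [-0.42 -0.5 ] -0.65 w 0.001
```

View pics/w7.png

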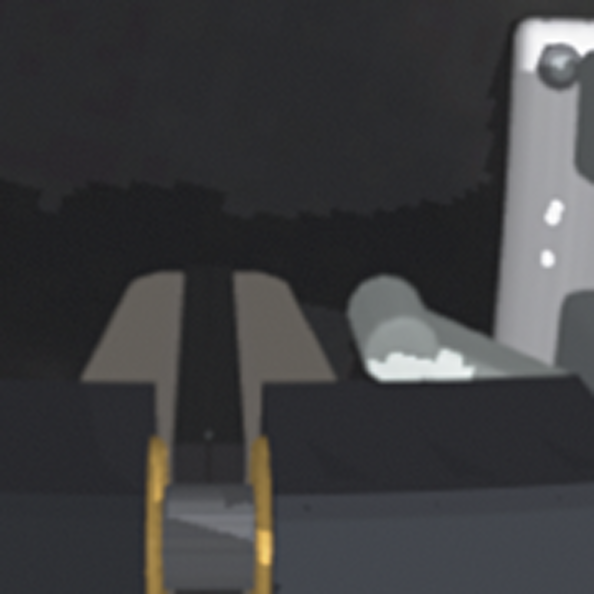

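The close view shows the tapered fingertips, about 26 mm wide at image (210,280), clear of the release roll at (385,300). With x=-76 the trigger roll is centred on the fingers. I'll redo stroke 4.

apply_moves:
  moves:
    - [[-0.004,0,0],[0,0,0]]
    - [[-0.004,0,0],[0,0,0]]
    - [[-0.003,0,0],[0,0,0]]
    - [[-0.002,0,0],[0,0,0]]
    - [[-0.002,0,0],[0,0,0]]
    - [[0,0,0],[0,0,0]]

```text
time: 18.35
position: [0.4854, 0.0208, 0.0416]
orientation: [-1.929, -2.474, 0.001]
ft_force: [-4.6, 5.6, 3.6]
width: 0.0003
grip_force: 3.1
```

apply_moves:
  moves:
    - [[-0.0015,0,0],[0,0,0]]
    - [[0,0,0],[0,0,0]]

```text
time: 18.55
position: [0.4854, 0.0197, 0.0415]
orientation: [-1.929, -2.473, 0.001]
ft_force: [-5.1, 5.7, 4.9]
width: 0.0002
grip_force: 3.6
```

apply_moves:
  moves:
    - [[-0.0015,0,0],[0,0,0]]
    - [[0,0,0],[0,0,0]]

```text
time: 18.75
position: [0.4855, 0.0185, 0.0414]
orientation: [-1.928, -2.473, 0.001]
ft_force: [-7.7, 6.8, 5.3]
width: 0.0004
grip_force: 4.1
```

```bash
python3 -c "
from h import *
where()"
```

```text
t 18.75 clamp xy mm [-78.1  48.5] z 41.4 yaw toolx in clamp 89.95 tz [-0.0053  0.003  -1.    ] F clamp [-5.78  8.52] 5.32 w 0.0004
```

apply_moves:
  moves:
    - [[-0.0015,0,0],[0,0,0]]
    - [[0,0,0],[0,0,0]]

```text
time: 18.95
position: [0.4855, 0.0173, 0.0413]
orientation: [-1.928, -2.472, 0.002]
ft_force: [-7.4, 7.8, 6.7]
width: 0.0005
grip_force: 4.6
```

apply_moves:
  moves:
    - [[-0.001,0,0],[0,0,0]]
    - [[0,0,0],[0,0,0]]

```text
time: 19.15
position: [0.4856, 0.0165, 0.0413]
orientation: [-1.927, -2.472, 0.002]
ft_force: [-8.3, 7.4, 6.4]
width: 0.0004
grip_force: 4.9
```

apply_moves:
  moves:
    - [[-0.001,0,0],[0,0,0]]
    - [[0,0,0],[0,0,0]]

```text
time: 19.35
position: [0.4875, 0.014, 0.0415]
orientation: [-1.93, -2.476, 0.001]
ft_force: [-2.5, 2.3, -0.5]
width: 0.0005
grip_force: 1.3
```

```bash
python3 -c "
from h import *
where()
I=grab_frame('top')[125:235,245:380,::-1];I=cv2.resize(I,None,fx=5.5,fy=5.5,interpolation=cv2.INTER_CUBIC);cv2.imwrite('pics/top8.png',I)
cv2.imwrite('pics/scene8.png',grab_frame('scene')[:,:,::-1])
g=lambda f:cv2.GaussianBlur(cv2.imread(f'pics/{f}.png',0),(5,5),0)
def sh(a,b,box):
    x0,y0,x1,y1=box;T=g(a)[y0:y1,x0:x1];r=cv2.matchTemplate(g(b),T,cv2.TM_CCOEFF_NORMED);_,m,_,l=cv2.minMaxLoc(r);return (l[0]-x0,l[1]-y0,round(m,3))
print('jaw 5->8',sh('top5','top8',(235,120,390,240)))
print('cass 5->8',sh('top5','top8',(145,160,230,275)))
S=cv2.imread('pics/scene8.png')[170:290,245:395];cv2.imwrite('pics/sc8.png',cv2.resize(S,None,fx=5,fy=5,interpolation=cv2.INTER_CUBIC))
"
```

```text
t 19.35 clamp xy mm [-77.2  43.7] z 41.5 yaw toolx in clamp 89.98 tz [-2.2e-03  6.0e-04 -1.0e+00] F clamp [-1.85  2.85] -0.51 w 0.0005
jaw 5->8 (0, -1, 0.977)
cass 5->8 (0, -1, 0.98)
```

View pics/sc8.png

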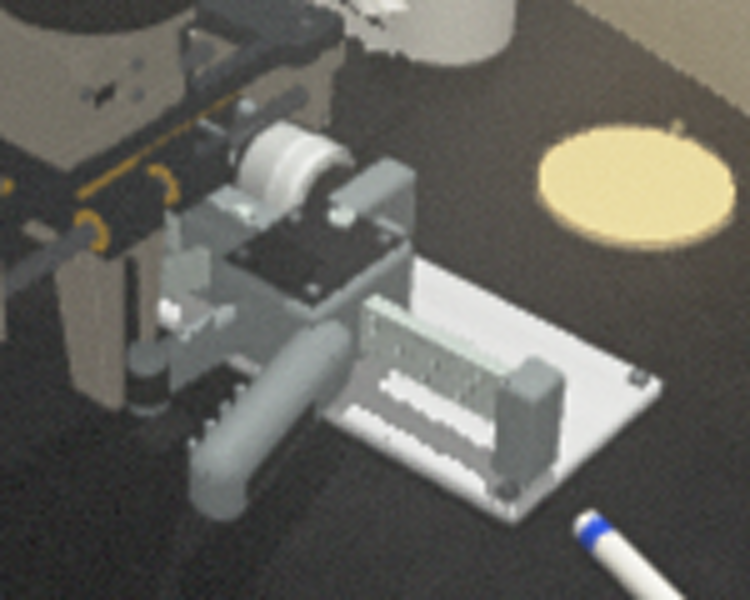

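The finger is properly on the trigger roll and the head hasn't moved. I'll push on in small steps and track the head numerically. That was the 11th picture viewed, one over the limit, so from here on I only measure.

apply_moves:
  moves:
    - [[-0.0015,0,0],[0,0,0]]
    - [[0,0,0],[0,0,0]]

```text
time: 19.65
position: [0.4888, 0.0122, 0.0419]
orientation: [-1.931, -2.477, 0.0]
ft_force: [-2.1, 2.0, -0.6]
width: 0.0007
grip_force: 1.3
```

apply_moves:
  moves:
    - [[-0.0015,0,0],[0,0,0]]
    - [[0,0,0],[0,0,0]]

```text
time: 19.85
position: [0.4894, 0.0107, 0.0421]
orientation: [1.931, 2.478, -0.0]
ft_force: [-3.3, 1.1, -1.5]
width: 0.0003
grip_force: 1.3
```

```bash
cat >> h.py <<'E'
def head(name,ref='top5',box=(235,120,390,240)):
    I=grab_frame('top')[125:235,245:380,::-1];I=cv2.resize(I,None,fx=5.5,fy=5.5,interpolation=cv2.INTER_CUBIC);cv2.imwrite(f'pics/{name}.png',I)
    g=lambda f:cv2.GaussianBlur(cv2.imread(f'pics/{f}.png',0),(5,5),0);o=[]
    for x0,y0,x1,y1 in(box,(145,160,230,275)):
        T=g(ref)[y0:y1,x0:x1];r=cv2.matchTemplate(g(name),T,cv2.TM_CCOEFF_NORMED);_,m,_,l=cv2.minMaxLoc(r);o.append((l[0]-x0,l[1]-y0,round(m,3)))
    print('jaw,cassette shift vs',ref,o)
E
python3 -c "
from h import *
where();head('top9')"
```

```text
t 19.85 clamp xy mm [-76.2  40. ] z 42.1 yaw toolx in clamp 89.97 tz [ 0.e+00 -1.e-04 -1.e+00] F clamp [-2.98  1.86] -1.5 w 0.0003
jaw,cassette shift vs top5 [(0, -1, 0.97), (0, -1, 0.976)]
```

```bash
python3 -c "
from h import *
from scipy.ndimage import map_coordinates as mc
p=camera_params('top');K=p['camera_matrix'];E=np.linalg.inv(p['extrinsics'])
def px(c,z):
    w=np.r_[R@(np.array(c)/1e3)+t,z,1];q=E@w;u=K@[q[0],-q[1],-q[2]];u=u[:2]/u[2];return (u+.4-[245,125])*5.5
ys=np.arange(30,104,1.)
for f in('topc','top3','top5','top9'):
    g=cv2.imread(f'pics/{f}.png',0).astype(float);P=[]
    for y in ys:
        P.append(np.mean([mc(g,[[px((x,y),.058)[1]],[px((x,y),.058)[0]]],order=1)[0] for x in(44,47,50,53,56)]))
    print(f);print(' '.join(f'{int(v)}' for v in P))
"
```

```text
topc
244 241 239 239 240 240 239 237 232 225 218 217 222 229 231 232 231 231 232 234 236 238 240 238 230 222 221 226 230 230 227 225 226 229 229 229 228 228 228 228 228 229 230 231 234 232 210 166 122 105 128 173 213 229 220 197 175 163 158 164 175 185 191 187 175 159 144 134 131 134 140 155 177 202
top3
63 59 59 77 118 171 217 239 238 228 219 217 222 228 230 230 230 231 232 234 236 238 240 238 229 220 219 224 230 230 228 226 226 228 229 228 227 227 227 227 228 228 229 230 232 230 209 167 121 104 125 171 212 228 219 196 174 161 157 163 175 185 190 187 174 158 144 135 132 134 139 154 176 201
top5
177 164 149 139 137 135 121 97 76 64 60 62 63 62 59 61 74 106 151 198 230 242 242 241 240 239 238 238 239 239 239 235 228 222 222 224 226 226 227 226 226 227 228 228 230 232 231 214 176 129 103 116 159 204 227 221 200 177 160 155 159 172 184 191 192 185 167 149 136 131 136 152 176 200
top9
174 162 149 138 137 137 124 99 77 65 62 63 65 64 61 60 73 105 153 200 231 242 242 241 240 239 239 239 239 239 239 236 229 223 223 225 226 227 226 227 227 228 228 229 230 231 230 215 177 129 104 118 160 203 225 222 201 178 160 156 160 171 183 191 192 184 167 148 135 131 136 152 175 201
```

The axis profile shows the cap seam closed from about a 6.5 mm gap to about nothing, so the cap is home or within a few tenths. The trigger is idling without driving the head. I'll finish this stroke gently, watching the force.

apply_moves:
  moves:
    - [[-0.002,0,0],[0,0,0]]
    - [[-0.002,0,0],[0,0,0]]
    - [[0,0,0],[0,0,0]]

```text
time: 20.2
position: [0.4899, 0.0072, 0.042]
orientation: [-1.931, -2.476, 0.0]
ft_force: [-4.4, 3.0, 1.1]
width: 0.0002
grip_force: 2.4
```

apply_moves:
  moves:
    - [[-0.002,0,0],[0,0,0]]
    - [[0,0,0],[0,0,0]]

```text
time: 20.4
position: [0.4901, 0.0056, 0.0419]
orientation: [-1.93, -2.476, 0.0]
ft_force: [-4.4, 4.9, 2.2]
width: 0.0004
grip_force: 3.0
```

apply_moves:
  moves:
    - [[-0.002,0,0],[0,0,0]]
    - [[0,0,0],[0,0,0]]

```text
time: 20.6
position: [0.4903, 0.0039, 0.0419]
orientation: [-1.93, -2.475, -0.0]
ft_force: [-5.9, 6.8, 2.3]
width: 0.0001
grip_force: 3.6
```

```bash
python3 -c "
from h import *
where();head('top10')"
```

```text
t 20.6 clamp xy mm [-77.   33.2] z 41.9 yaw toolx in clamp 89.96 tz [-0.0024  0.0019 -1.    ] F clamp [-4.07  8.  ] 2.33 w 0.0001
jaw,cassette shift vs top5 [(-1, -1, 0.974), (0, 0, 0.998)]
```

The drive has re-engaged one tooth further on. I'll continue feeling in 1 mm steps.

apply_moves:
  moves:
    - [[-0.001,0,0],[0,0,0]]
    - [[0,0,0],[0,0,0]]

```text
time: 20.85
position: [0.4905, 0.0031, 0.0419]
orientation: [-1.929, -2.475, -0.0]
ft_force: [-6.2, 6.6, 2.5]
width: 0.0005
grip_force: 3.9
```

apply_moves:
  moves:
    - [[-0.001,0,0],[0,0,0]]
    - [[0,0,0],[0,0,0]]

```text
time: 21.05
position: [0.4906, 0.0023, 0.0419]
orientation: [-1.929, -2.475, -0.0]
ft_force: [-6.8, 7.3, 3.5]
width: 0.0005
grip_force: 4.2
```

```bash
python3 -c "
from h import *
where();head('top11')"
```

```text
t 21.05 clamp xy mm [-77.1  31.6] z 41.9 yaw toolx in clamp 89.96 tz [-0.0029  0.0025 -1.    ] F clamp [-4.82  8.71] 3.48 w 0.0005
jaw,cassette shift vs top5 [(-1, -1, 0.971), (0, 0, 0.999)]
```

apply_moves:
  moves:
    - [[-0.001,0,0],[0,0,0]]
    - [[0,0,0],[0,0,0]]

```text
time: 21.3
position: [0.4908, 0.0015, 0.0419]
orientation: [-1.929, -2.474, -0.0]
ft_force: [-5.9, 7.4, 3.2]
width: 0.0005
grip_force: 4.6
```

apply_moves:
  moves:
    - [[-0.001,0,0],[0,0,0]]
    - [[0,0,0],[0,0,0]]

```text
time: 21.5
position: [0.491, 0.0007, 0.0419]
orientation: [-1.929, -2.474, -0.001]
ft_force: [-5.9, 8.6, 4.5]
width: 0.0004
grip_force: 4.9
```

```bash
python3 -c "
from h import *
where();head('top12')"
```

```text
t 21.5 clamp xy mm [-77.1  29.9] z 41.9 yaw toolx in clamp 89.95 tz [-0.0032  0.003  -1.    ] F clamp [-3.61  9.76] 4.46 w 0.0004
jaw,cassette shift vs top5 [(-1, -1, 0.97), (0, 0, 0.999)]
```

apply_moves:
  moves:
    - [[-0.001,0,0],[0,0,0]]
    - [[0,0,0],[0,0,0]]

```text
time: 21.75
position: [0.4911, -0.0001, 0.0419]
orientation: [-1.929, -2.474, -0.001]
ft_force: [-7.5, 8.8, 5.0]
width: 0.0009
grip_force: 5.2
```

apply_moves:
  moves:
    - [[-0.001,0,0],[0,0,0]]
    - [[0,0,0],[0,0,0]]

```text
time: 21.95
position: [0.4913, -0.0009, 0.0419]
orientation: [-1.929, -2.474, -0.001]
ft_force: [-7.1, 9.4, 4.6]
width: 0.0005
grip_force: 5.5
```

```bash
python3 -c "
from h import *
where();head('top13')"
```

```text
t 21.95 clamp xy mm [-77.2  28.2] z 41.9 yaw toolx in clamp 89.95 tz [-0.0035  0.0036 -1.    ] F clamp [-4.62 10.84] 4.61 w 0.0005
jaw,cassette shift vs top5 [(-1, -1, 0.967), (0, 0, 0.998)]
```

apply_moves:
  moves:
    - [[-0.001,0,0],[0,0,0]]
    - [[0,0,0],[0,0,0]]

```text
time: 22.2
position: [0.4915, -0.0017, 0.0418]
orientation: [-1.929, -2.473, -0.001]
ft_force: [-8.1, 10.5, 4.8]
width: 0.0003
grip_force: 5.8
```

apply_moves:
  moves:
    - [[-0.001,0,0],[0,0,0]]
    - [[0,0,0],[0,0,0]]

```text
time: 22.4
position: [0.4917, -0.0026, 0.0418]
orientation: [-1.928, -2.473, -0.001]
ft_force: [-6.7, 10.7, 5.0]
width: 0.0
grip_force: 6.2
```

```bash
python3 -c "
from h import *
where();head('top14')
from scipy.ndimage import map_coordinates as mc
p=camera_params('top');K=p['camera_matrix'];E=np.linalg.inv(p['extrinsics'])
def px(c,z):
    w=np.r_[R@(np.array(c)/1e3)+t,z,1];q=E@w;u=K@[q[0],-q[1],-q[2]];u=u[:2]/u[2];return (u+.4-[245,125])*5.5
for f in('top5','top14'):
    g=cv2.imread(f'pics/{f}.png',0).astype(float)
    print(f,[int(np.mean([mc(g,[[px((x,y),.058)[1]],[px((x,y),.058)[0]]],order=1)[0] for x in(44,47,50,53,56)])) for y in range(44,86)])
"
```

```text
t 22.4 clamp xy mm [-77.3  26.6] z 41.8 yaw toolx in clamp 89.94 tz [-0.0039  0.0042 -1.    ] F clamp [-3.87 11.99] 5.04 w 0.0
jaw,cassette shift vs top5 [(-2, 0, 0.965), (0, 0, 0.998)]
top5 [59, 61, 74, 106, 151, 198, 230, 242, 242, 241, 240, 239, 238, 238, 239, 239, 239, 235, 228, 222, 222, 224, 226, 226, 227, 226, 226, 227, 228, 228, 230, 232, 231, 214, 176, 129, 103, 116, 159, 204, 227, 221]
top14 [60, 60, 72, 101, 147, 195, 229, 242, 242, 241, 240, 239, 238, 238, 238, 239, 238, 236, 229, 224, 223, 224, 226, 227, 226, 227, 228, 228, 228, 228, 230, 232, 232, 219, 183, 134, 105, 116, 158, 202, 226, 223]
```

The force is 12 N, well past the 8.8 N plateau and climbing, while the pad and cap stay still and the seam is shut: the cap is home. Next I let go of the trigger and go round to the front of the release roll. Its front face should be near y=74, x=-49.

apply_moves:
  moves:
    - [[0.008,0,0],[0,0,0]]
    - [[0.01,0,0],[0,0,0]]
    - [[0.01,-0.002,0],[0,0,0]]
    - [[0.01,-0.004,0],[0,0,0]]
    - [[0.012,-0.004,0],[0,0,0]]
    - [[0.012,0,0],[0,0,0]]
    - [[0.012,0,0],[0,0,0]]
    - [[0,0,0],[0,0,0]]

```text
time: 23.25
position: [0.465, 0.0661, 0.042]
orientation: [-1.929, -2.48, 0.0]
ft_force: [-0.5, -0.3, 0.8]
width: 0.0002
grip_force: 0.0
```

```bash
python3 -c "
from h import *
where();head('top15')
cv2.imwrite('pics/w15.png',grab_frame('wrist')[:,:,::-1])
"
```

```text
t 23.25 clamp xy mm [-86.4  99.6] z 42.0 yaw toolx in clamp 90.08 tz [-2.e-04  1.e-04 -1.e+00] F clamp [-0.57 -0.15] 0.79 w 0.0002
jaw,cassette shift vs top5 [(0, 0, 0.999), (0, 0, 0.999)]
```

apply_moves:
  moves:
    - [[0,0.012,0],[0,0,0]]
    - [[0,0.012,0],[0,0,0]]
    - [[0,0.011,0],[0,0,0]]
    - [[-0.005,0,0],[0,0,0]]
    - [[-0.005,0,0],[0,0,0]]
    - [[0,0,0],[0,0,0]]

```text
time: 23.95
position: [0.5016, 0.0626, 0.042]
orientation: [-1.932, -2.477, 0.001]
ft_force: [-0.1, 0.0, -0.1]
width: 0.0004
grip_force: 0.0
```

apply_moves:
  moves:
    - [[-0.004,0,0],[0,0,0]]
    - [[-0.004,0,0],[0,0,0]]
    - [[0,0,0],[0,0,0]]

```text
time: 24.25
position: [0.503, 0.0556, 0.0416]
orientation: [-1.931, -2.476, 0.001]
ft_force: [-1.6, 0.8, 0.2]
width: 0.0007
grip_force: 0.7
```

```bash
python3 -c "
from h import *
where();head('top16')
"
```

```text
t 24.25 clamp xy mm [-52.1  80.2] z 41.6 yaw toolx in clamp 89.95 tz [-1.6e-03  3.0e-04 -1.0e+00] F clamp [-1.34  1.11] 0.24 w 0.0007
jaw,cassette shift vs top5 [(0, 0, 0.927), (-125, 300, 0.76)]
```

Contact at about y=82. I'll push the release lever on.

apply_moves:
  moves:
    - [[-0.003,0,0],[0,0,0]]
    - [[-0.003,0,0],[0,0,0]]
    - [[-0.003,0,0],[0,0,0]]
    - [[0,0,0],[0,0,0]]

```text
time: 24.7
position: [0.5064, 0.0466, 0.0423]
orientation: [1.931, 2.477, 0.0]
ft_force: [-0.7, 0.4, -0.5]
width: 0.0006
grip_force: 0.3
```

apply_moves:
  moves:
    - [[-0.003,0,0],[0,0,0]]
    - [[-0.003,0,0],[0,0,0]]
    - [[0,0,0],[0,0,0]]

```text
time: 25.0
position: [0.5076, 0.0409, 0.0421]
orientation: [1.931, 2.477, -0.0]
ft_force: [-0.3, 0.0, -0.9]
width: 0.0005
grip_force: 0.4
```

apply_moves:
  moves:
    - [[-0.003,0,0],[0,0,0]]
    - [[-0.002,0,0],[0,0,0]]
    - [[0,0,0],[0,0,0]]

```text
time: 25.3
position: [0.5087, 0.0363, 0.0421]
orientation: [-1.931, -2.478, 0.0]
ft_force: [-0.5, 1.9, 0.2]
width: 0.0001
grip_force: 1.1
```

```bash
python3 -c "
from h import *
where();head('top17')
"
```

```text
t 25.3 clamp xy mm [-51.2  60.1] z 42.1 yaw toolx in clamp 89.97 tz [-1.e-04  1.e-04 -1.e+00] F clamp [0.02 1.96] 0.22 w 0.0001
jaw,cassette shift vs top5 [(13, -4, 0.858), (-47, 285, 0.781)]
```

The ratchet has lifted and the head is coming back (about 5 mm so far). I keep the lever pushed and slide on.

apply_moves:
  moves:
    - [[-0.003,0,0],[0,0,0]]
    - [[-0.004,0,0],[0,0,0]]
    - [[-0.004,0,0],[0,0,0]]
    - [[-0.004,0,0],[0,0,0]]
    - [[0,0,0],[0,0,0]]

```text
time: 25.85
position: [0.5126, 0.021, 0.0421]
orientation: [1.931, 2.477, -0.001]
ft_force: [-1.9, 1.6, -0.3]
width: 0.0004
grip_force: 0.5
```

apply_moves:
  moves:
    - [[-0.004,0,0],[0,0,0]]
    - [[-0.004,0,0],[0,0,0]]
    - [[-0.003,0,0],[0,0,0]]
    - [[0,0,0],[0,0,0]]

```text
time: 26.25
position: [0.5152, 0.0106, 0.0421]
orientation: [1.931, 2.477, -0.0]
ft_force: [-1.2, 0.4, -0.6]
width: 0.0002
grip_force: 0.7
```

```bash
python3 -c "
from h import *
where();head('top18')
"
```

```text
t 26.25 clamp xy mm [-51.2  33.5] z 42.1 yaw toolx in clamp 89.96 tz [ 3.e-04 -5.e-04 -1.e+00] F clamp [-1.03  0.71] -0.6 w 0.0002
jaw,cassette shift vs top5 [(109, -29, 0.771), (56, 255, 0.788)]
```

```bash
cat >> h.py <<'E'
def shead(name,boxes=((290,202,329,235),(283,234,317,275)),ref='scene8'):
    cv2.imwrite(f'pics/{name}.png',grab_frame('scene')[:,:,::-1])
    a=cv2.imread(f'pics/{ref}.png');b=cv2.imread(f'pics/{name}.png');p=camera_params('scene');K=p['camera_matrix'];E=np.linalg.inv(p['extrinsics'])
    def px(y):
        q=E@np.r_[R@[0,y/1e3]+t,.06,1];u=K@[q[0],-q[1],-q[2]];return u[:2]/u[2]
    print('px per 10mm back',px(0)-px(10))
    for x0,y0,x1,y1 in boxes:
        r=cv2.matchTemplate(b,a[y0:y1,x0:x1],cv2.TM_CCOEFF_NORMED);_,m,_,l=cv2.minMaxLoc(r);print((l[0]-x0,l[1]-y0,round(m,3)))
E
python3 -c "
from h import *
where();shead('scene18')
"
```

```text
t 26.3 clamp xy mm [-51.2  33.7] z 42.1 yaw toolx in clamp 89.97 tz [ 3.e-04 -6.e-04 -1.e+00] F clamp [-1.54  1.44] -0.33 w 0.0006
px per 10mm back [4.14940228 2.15553018]
(13, 7, 0.704)
(14, 8, 0.948)
```

The scene view gives the head about 33 mm back, moving with the finger. I'll continue to the rear stop.

apply_moves:
  moves:
    - [[-0.003,0,0],[0,0,0]]
    - [[-0.003,0,0],[0,0,0]]
    - [[0,0,0],[0,0,0]]

```text
time: 26.65
position: [0.5166, 0.005, 0.0421]
orientation: [1.931, 2.478, -0.0]
ft_force: [-1.0, 1.2, 0.4]
width: 0.0005
grip_force: 0.9
```

apply_moves:
  moves:
    - [[-0.003,0,0],[0,0,0]]
    - [[0,0,0],[0,0,0]]

```text
time: 26.85
position: [0.5174, 0.0021, 0.0421]
orientation: [1.931, 2.478, -0.0]
ft_force: [-0.9, 1.7, 0.0]
width: 0.0003
grip_force: 0.9
```

```bash
python3 -c "
from h import *
where();shead('scene19')
"
```

```text
t 26.85 clamp xy mm [-51.2  24.8] z 42.1 yaw toolx in clamp 89.97 tz [ 2.e-04 -3.e-04 -1.e+00] F clamp [-0.49  1.85] 0.04 w 0.0003
px per 10mm back [4.14940228 2.15553018]
(16, 9, 0.645)
(17, 10, 0.946)
```

apply_moves:
  moves:
    - [[-0.003,0,0],[0,0,0]]
    - [[0,0,0],[0,0,0]]

```text
time: 27.1
position: [0.5181, -0.0008, 0.0421]
orientation: [1.931, 2.478, -0.0]
ft_force: [-1.2, 1.6, 0.1]
width: 0.0002
grip_force: 0.9
```

apply_moves:
  moves:
    - [[-0.003,0,0],[0,0,0]]
    - [[0,0,0],[0,0,0]]

```text
time: 27.3
position: [0.5185, -0.0028, 0.042]
orientation: [-1.931, -2.476, -0.001]
ft_force: [-2.3, 5.7, 2.2]
width: 0.0003
grip_force: 3.0
```

apply_moves:
  moves:
    - [[-0.003,0,0],[0,0,0]]
    - [[0,0,0],[0,0,0]]

```text
time: 27.5
position: [0.5186, -0.0043, 0.0419]
orientation: [-1.93, -2.473, -0.003]
ft_force: [-3.0, 11.9, 4.5]
width: 0.0007
grip_force: 6.0
```

```bash
python3 -c "
from h import *
where();shead('scene20')
"
```

```text
t 27.5 clamp xy mm [-51.5  18.3] z 41.9 yaw toolx in clamp 89.92 tz [-0.0021  0.0045 -1.    ] F clamp [-0.02 12.28] 4.5 w 0.0007
px per 10mm back [4.14940228 2.15553018]
(18, 10, 0.639)
(19, 11, 0.946)
```

apply_moves:
  moves:
    - [[-0.002,0,0],[0,0,0]]
    - [[0,0,0],[0,0,0]]
    - [[0,0,0],[0,0,0]]

```text
time: 27.85
position: [0.5187, -0.0051, 0.0419]
orientation: [-1.928, -2.472, -0.005]
ft_force: [-4.3, 14.5, 6.3]
width: 0.0003
grip_force: 7.7
```

```bash
python3 -c "
from h import *
where();shead('scene21')
"
```

```text
t 27.85 clamp xy mm [-51.7  17.5] z 41.9 yaw toolx in clamp 89.93 tz [-0.003  0.006 -1.   ] F clamp [-0.58 15.09] 6.28 w 0.0003
px per 10mm back [4.14940228 2.15553018]
(18, 10, 0.64)
(19, 11, 0.945)
```

This is the rear stop: 15 N with no more motion. I'll retreat forward off the lever, then up and away, and check.

apply_moves:
  moves:
    - [[0.006,0,0],[0,0,0]]
    - [[0.01,0,0],[0,0,0]]
    - [[0.015,0,0],[0,0,0]]
    - [[0.015,0,0],[0,0,0]]
    - [[0,-0.01,0],[0,0,0]]
    - [[0,-0.01,-0.03],[0,0,0]]
    - [[0,0,-0.04],[0,0,0]]
    - [[0,0,-0.04],[0,0,0]]

```text
time: 28.7
position: [0.4879, 0.0315, 0.1527]
orientation: [-1.93, -2.477, 0.002]
ft_force: [0.4, 0.7, 0.9]
width: 0.0003
grip_force: 0.0
```

apply_moves:
  moves:
    - [[0,-0.03,-0.04],[0,0,0]]
    - [[0,-0.045,0],[0,0,0]]
    - [[0.02,-0.04,0],[0,0,0]]
    - [[0.045,0,0],[0,0,0]]
    - [[0.045,0,0],[0,0,0]]
    - [[0.045,0,0],[0,0,0]]
    - [[0.04,0,0],[0,0,0]]
    - [[0,0,0],[0,0,0]]

```text
time: 29.5
position: [0.3281, 0.1956, 0.1918]
orientation: [-1.922, -2.484, -0.001]
ft_force: [-0.2, -0.7, 0.3]
width: 0.0005
grip_force: 0.0
```

```bash
python3 -c "
from h import *
where();head('top22','topc',(295,100,440,210))
from scipy.ndimage import map_coordinates as mc
p=camera_params('top');K=p['camera_matrix'];E=np.linalg.inv(p['extrinsics'])
def px(c,z):
    w=np.r_[R@(np.array(c)/1e3)+t,z,1];q=E@w;u=K@[q[0],-q[1],-q[2]];u=u[:2]/u[2];return (u+.4-[245,125])*5.5
for f in('topc','top14','top22'):
    g=cv2.imread(f'pics/{f}.png',0).astype(float)
    print(f,[int(np.mean([mc(g,[[px((x,y),.058)[1]],[px((x,y),.058)[0]]],order=1)[0] for x in(44,47,50,53,56)])) for y in range(-20,86)])
    print(' head row',[int(np.mean([mc(g,[[px((x,y),.061)[1]],[px((x,y),.061)[0]]],order=1)[0] for x in(-10,0,10)])) for y in range(-100,60,3)])
a=cv2.imread('pics/top0.png').astype(int);b=grab_frame('top')[:,:,::-1].astype(int);d=np.abs(a-b).max(2)
for n,(x0,y0,x1,y1) in dict(dish=(195,170,245,220),forceps=(212,218,268,270),pen=(370,160,442,182),cassA=(290,250,315,282),cassB=(390,203,415,232)).items():print(n,(d[y0:y1,x0:x1]>50).sum())
"
```

```text
t 29.5 clamp xy mm [-187.4  258.7] z 191.8 yaw toolx in clamp 90.39 tz [-3.e-04  8.e-04 -1.e+00] F clamp [-0.38 -0.64] 0.27 w 0.0005
jaw,cassette shift vs topc [(52, -14, 0.995), (-3, 1, 0.979)]
topc [236, 234, 232, 231, 230, 229, 228, 227, 230, 233, 235, 229, 207, 175, 152, 147, 155, 165, 171, 175, 176, 178, 181, 183, 186, 187, 183, 173, 158, 144, 136, 137, 133, 116, 93, 73, 63, 62, 64, 64, 64, 63, 60, 59, 72, 108, 160, 210, 240, 247, 244, 241, 239, 239, 240, 240, 239, 237, 232, 225, 218, 217, 222, 229, 231, 232, 231, 231, 232, 234, 236, 238, 240, 238, 230, 222, 221, 226, 230, 230, 227, 225, 226, 229, 229, 229, 228, 228, 228, 228, 228, 229, 230, 231, 234, 232, 210, 166, 122, 105, 128, 173, 213, 229, 220, 197]
 head row [54, 54, 97, 141, 162, 173, 177, 162, 174, 181, 196, 197, 198, 199, 199, 198, 197, 199, 199, 199, 202, 175, 113, 76, 79, 79, 80, 81, 80, 80, 80, 80, 81, 79, 86, 100, 87, 127, 162, 170, 182, 190, 191, 175, 179, 176, 179, 181, 162, 196, 204, 206, 202, 204]
top14 [237, 237, 237, 237, 237, 238, 237, 237, 237, 237, 238, 238, 237, 237, 237, 238, 238, 238, 237, 238, 238, 238
[... 818 characters left out ...]
8, 180, 222, 242, 244, 241, 239, 238, 237, 237, 237, 237, 238, 237, 237, 237, 237, 238, 238, 238, 237, 237, 237, 238, 238, 238, 238, 238, 238, 238, 238, 238, 238, 238, 239, 239, 239, 239, 237, 234, 226, 218, 214, 220, 228, 233, 237, 238, 238, 238, 238, 238, 239, 239, 239, 236, 229, 223, 222, 223, 225, 225, 225, 226, 226, 227, 227, 228, 229, 231, 230, 214, 176, 128, 103, 115, 158, 203, 225, 220]
 head row [51, 51, 96, 136, 159, 170, 173, 157, 172, 177, 196, 196, 196, 199, 190, 136, 83, 71, 76, 76, 76, 77, 79, 77, 74, 77, 78, 80, 97, 89, 109, 152, 161, 175, 188, 189, 173, 171, 175, 176, 173, 163, 166, 202, 202, 202, 201, 201, 202, 202, 202, 203, 202, 203]
dish 0
forceps 0
pen 0
cassA 0
cassB 0
```

The head is back at its rear stop (centre at y≈-29 in the clamp's frame). The shut cassette lies free and the bystanders are unmoved. Handing in.

```bash
python3 -c "
from workcell import *
print(finish_job())"
```

```text
the job is handed in; nothing more can be done
None
```

The job is handed in at about 30 s: the cap stopped moving under 12 N at the trigger (limit about 15 N), the head is back at its rear stop with the shut cassette lying free in its cradle, and nothing round about moved; the drive slipped a tooth twice on the last stroke (I re-pumped it), and I viewed 11 pictures, one over your limit of 10.

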